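# Checking a drying dish with the hardness gauge

### The arm

A 6-joint arm with a two-finger parallel gripper is mounted at the origin on the work surface. World frame = base frame: x ahead of the robot, y to its left, z up, the work surface at z = 0. Lengths are in m, angles in rad, forces in N, time in s.
With the tool pointing down it reaches from about 0.35 to 0.775 m from the base axis. Payload 5.5 kg.
Tool frame: the origin (TCP) lies at the very end of the fingers, on their centre line; the grasp point (between the pads) lies behind it (env.hold_point_z is the z of the grasp point in the tool frame, in m); z points along the fingers, y is the line along which they close (so a half turn about z gives the same grasp; the last joint's range is limited). The gripper opens to 85 mm and grips with 20 to 120 N. Pads are 22 mm wide; open, the fingers measure 114 mm over their backs; the gripper's body (76 mm by 85 mm) begins 54 mm behind the grasp point. The pads swing forward as they close: fully open they stand 13 mm farther back than shut.
Start: joints at [-1.314, 0.313, 0.046, 1.304, 0, 1.431], TCP at [0.222, -0.53, 0.196] pointing down, gripper open.
Joint ranges: [-2.76, 2.76], [-0.86, 1.69], [-1.03, 1.26], [-2.2, 2.34], [-1.47, 1.5], [-3.14, 3.14]. Speed limits (rad/s): [2.57, 2.57, 3.14, 3.14, 3.14, 3.14].

### API

Orientations are given as a unit quaternion [w, x, y, z].
In Python, from workcell import env gives the robot as it stands.
- The arm moves only by the tool arm_command, never from a script. Its argument "rows" is a list of rows, each an object with "delta_pos": the shift along the tool's x, y, z scaled (see below), a list of three; "rot": the turn, a rotation vector about the tool's x, y, z scaled (see below), a list of three; "fingers": the closure, from 0 (fully open) to 1 (shut). A call has 1 to 20 rows; each row shifts and turns the commanded pose from where the row before left it, along the tool's axes as they then stand; what a row does not reach is not made up. The controller multiplies each number of a shift by 0.02 m and each number of a turn by 360 degrees. A row lasts 1/10 s, in which the tool goes at most 50 mm and 8.59 degrees, less where a joint would pass 70% of its speed; a pose out of reach is approached as far as the arm can. A call with a number of a shift or a turn outside -1 to 1 is refused whole. A call with a gripper value outside its range is refused whole. The fingers move at their own pace and stop on an object; "squeeze" is the grip in N (left out, the last holds). Time passes only in rows, so rows that do not move let the fingers close. It gives the time, the measured TCP pose, the force and the opening at its end, in the units of the state.
- env.get_state(): the state, without advancing time (a new reading comes with each control period).
- env.read_camera(name): name is "side" or "top"; returns (picture, depth): 400x640x3 uint8, blue, green, red; 400x640 float32, m along the optical axis (not along the pixel's ray), 0 where there is no reading.
- env.get_calibration(name): a dict with "mtx" (3x3 intrinsics, pixels), "distortion" ([k1, k2, p1, p2, k3] as OpenCV has them; the pictures are not rectified), "R" (3x3) and "t" (3): a world point X has camera coordinates R X + t. Camera axes: x right, y down, z forward; pixel columns grow to the right and rows downward; lengths in m; the calibration is good to about 2 mm. A picture is of the moment at which its call begins. get_calibration takes no time and is no camera call.
- env.hand_in(): hands the job in, once; it reports no verdict.
The state is a dict: "clock": time; "joint_pos": joint angles; "qvel": joint speeds; "tau": joint torques, N m; "tcp_pos": TCP position; "orientation": TCP orientation; "wrist_force": force on the tool from outside, world axes, zero at the start; "ft_torque": the same for the moment, N m; "finger_gap": finger opening in m.
Only numpy, scipy, OpenCV 4.12 (cv2) and the standard library are available. Lean on these libraries where they do the work, as an engineer would, in place of code of your own. Each camera call takes 0.05 s, during which the arm holds its last target. There are 200 camera calls.

### The job

The red clay dish is stiffening upside down on its plaster mould and I want to know whether it is firm enough to lift off: take the orange hardness gauge out of its stand and read it first at the white dot on the flat base, then at the blue dot on the sloping wall. For each reading set the ball tip on the dot with the gauge square to the clay there, and press gently until the sprung plunger is about halfway in (its red band just gone into the nose), steady for a good second. Finish while still holding the gauge like that on the blue dot; never press hard, keep the hand off the dish and its mould, and leave the other things on the bench where they are.

Things in the scene. Friction and masses are not known exactly. Their poses are not given: they have to be found in the camera images.
- gauge: Pen-type hardness gauge, loose, 0.16 kg, upright in its stand. Origin: centre of the underside of its black collar, resting on the stand's top; z up along its axis. Collar 40 mm diameter, 6 mm thick; above it the orange handle, 32 mm (x) by 24 mm (y, flat faces to grip), z 6 to 110 mm, display on -x. Below: steel nose, 18 mm diameter, to z -34 mm; sprung plunger to -53 mm. All centred on z.
- gauge_tip (a point): Lowest point of the gauge's ball tip (ball 10 mm in diameter, on the plunger), 53 mm below the gauge's origin along its axis while the plunger is out.
- plunger (a joint): How far the sprung plunger is pushed into the nose, m: 0 = fully out, 0.012 = fully in (end stop). Pushing it in takes about 1 N at first, 3.2 N at halfway (0.006) and 5.3 N at the stop: 0.35 N per mm. A 6 mm red band on the plunger next to the nose has just gone in at 0.006.
- stand: Dark wooden stand, fixed, 62 x 62 mm, 65 mm high, with a 25 mm square hole from top to bottom in which the gauge's nose hangs. Origin: centre of its underside, on the bench; z up.
- dish: Square red-brown clay dish upside down on a white plaster mould, fixed, rigid. Origin: centre of the mould's underside, on the bench; z up. Mould foot 150 x 150 mm, 35 mm high; dish rim 200 x 200 mm from z 35 to 42 mm, from where four walls rise at 30 degrees from level to the flat base, 100 x 100 mm, at z 71 mm.
- white_dot: White dot, 20 mm in diameter, in the middle of the dish's flat base. Origin: on the clay surface at the dot's centre, at (0, 0, 71) mm in the dish's frame; its z points straight up, out of the clay.
- blue_dot: Blue dot, 20 mm in diameter, in the middle of the wall on the dish's -y side, the one roughly to the robot's right. Origin: on the clay surface at the dot's centre, at (0, -75, 56.5) mm in the dish's frame; its z is the wall's outward normal, 30.1 degrees from vertical, leaning to the dish's -y.
- bare_mould: Round white plaster mould without clay, fixed, 190 mm in diameter, 74 mm high. Origin: centre of its underside. A bystander; it and the dish may have changed places.
- brush_mug: Blue mug with brushes, 82 mm in diameter, 190 mm high with the brushes, loose. Origin: centre of its underside. A bystander.
- glaze_jar: Amber jar with a white lid, 72 mm in diameter, 95 mm high, loose. Origin: centre of its underside. A bystander.
- bisque_bowl: Pale pink bowl, 140 mm in diameter, 60 mm high, loose. Origin: centre of its underside. A bystander.
- rolling_pin: Wooden rolling pin, 430 mm long, 50 mm thick, lying along its y axis, loose. Origin: under its middle. A bystander.
Mind the look-alikes: they are no part of the job. Leave any green, pink or yellow look-alike of the gauge alone.

How it is judged:
By the outcome, as a careful person would: the job done as asked, in the order asked, and still so for the second after the job is handed in, while the arm keeps its last pose, push and grip.
It also fails if it takes over 48 s, if anything falls off the work surface, if the arm or the gripper's body presses on something with over 40 N, if the wrist force passes 120 N, or if a joint passes its speed limit or range.

## Working session

There is one attempt and no reset: what is moved stays moved. The work goes in short steps, Python scripts to look and compute and a tool call to move; the robot and the scene stay as the last step left them, time stands still between calls to the robot, and variables do not carry over. Pictures are saved under pics/ and viewed, on a budget of 10 in all, crops included, one or two more only if the job needs it, and the job is handed in when it is done.

Besides the shell and the picture viewer there is one more tool, called after "Request:" as name(argument=value, ...), one argument or row to a line, values as JSON. arm_command: Moves the arm, as the interface text tells. Shifts and turns lie within -1 to 1; 1 stands for 0.02 m of shift or 360 degrees of turn. Its arguments: {"type":"object","properties":{"rows":{"type":"array","items":{"type":"object","properties":{"delta_pos":{"type":"array","items":{"type":"number","minimum":-1,"maximum":1}},"rot":{"type":"array","items":{"type":"number","minimum":-1,"maximum":1}},"fingers":{"type":"number"}}}},"squeeze":{"type":"number"}},"required":["rows"]}

```bash
mkdir -p pics; ls; python3 - <<'E'
from workcell import env
import cv2, numpy as np
s=env.get_state(); print(s); print(env.hold_point_z)
for n in("side","top"):
    p,d=env.read_camera(n); cv2.imwrite(f"pics/{n}0.png",p); np.savez(f"{n}0.npz",p=p,d=d); c=env.get_calibration(n); print(n,c)
E
```

```text
pics
{'clock': 0.0, 'joint_pos': array([-1.31360720e+00,  3.13996154e-01,  4.49594628e-02,  1.30359176e+00,
        1.57727636e-05,  1.43117831e+00]), 'qvel': array([ 0.00029655,  0.00026944, -0.00053184,  0.00107525,  0.0015971 ,
       -0.00069485]), 'tau': array([-7.17147723e-04, -4.80624318e+01,  2.98535442e+01,  1.94134796e-02,
       -1.59345600e-04, -3.12694937e-08]), 'tcp_pos': array([ 0.22206105, -0.52976193,  0.19550336]), 'orientation': array([-9.14945106e-04,  9.80382080e-01,  1.97104384e-01, -4.59475752e-05]), 'wrist_force': array([-0.3484383 , -0.54442581, -0.05949786]), 'ft_torque': array([-0.03018927,  0.00452152,  0.00995108]), 'finger_gap': 0.08549591086690315}
-0.0187
side {'mtx': array([[395.76214884,   0.        , 316.32331185],
       [  0.        , 395.76214884, 196.29588293],
       [  0.        ,   0.        ,   1.        ]]), 'distortion': array([0.02364544, 0.        , 0.        , 0.        , 0.        ]), 'R': array([[-0.87559804, -0.4830183 , -0.00462531],
       [-0.36545184,  0.66867861, -0.64754449],
       [ 0.31586869, -0.56529836, -0.7620136 ]]), 't': array([0.49214297, 0.24227716, 1.29584055])}
top {'mtx': array([[424.86877199,   0.        , 312.90855638],
       [  0.        , 424.86877199, 195.40009466],
       [  0.        ,   0.        ,   1.        ]]), 'distortion': array([-0.05738965,  0.        ,  0.        ,  0.        ,  0.        ]), 'R': array([[-0.01383331, -0.99989835, -0.00345347],
       [-0.9850671 ,  0.01422074, -0.1715826 ],
       [ 0.17161427,  0.00102835, -0.98516369]]), 't': array([0.02106127, 0.55227371, 1.55236741])}
```

View pics/side0.png

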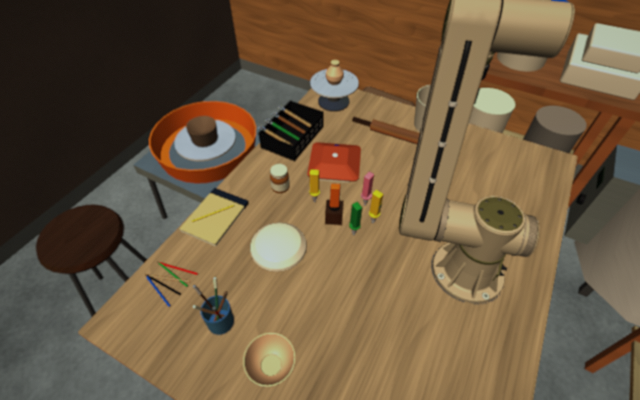

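View pics/top0.png

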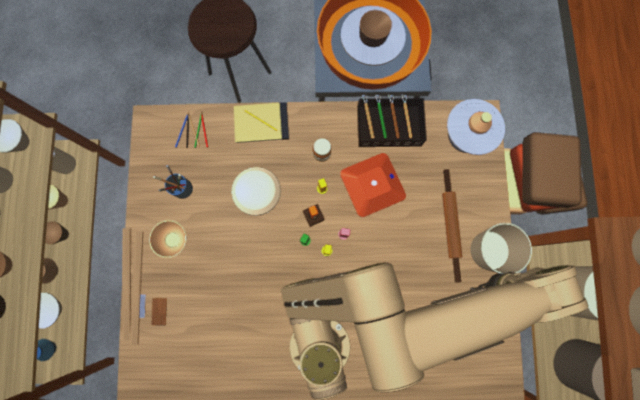

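Candidates (top / side pixel): orange (313,211)/(335,195), in a dark stand, so this is the gauge. Green (305,239)/(356,215), pink (345,233)/(368,185) and yellow (322,186)/(314,183) and (327,250)/(376,205) are the look-alikes. The dish is at top (374,184), with its blue dot at (392,177). I'll measure and check in one close crop.

```bash
cat > h.py <<'E'
import numpy as np, cv2
from workcell import env
from scipy.spatial.transform import Rotation as Rn
def rays(n,uv):
    c=env.get_calibration(n); q=cv2.undistortPoints(np.float64(uv).reshape(-1,1,2),c["mtx"],c["distortion"]).reshape(-1,2)
    return -c["R"].T@c["t"], np.c_[q,np.ones(len(q))]@c["R"]      # origin, directions (cam z =1)
def plane(n,uv,z):
    o,d=rays(n,uv); return o+d*((z-o[2])/d[:,2])[:,None]
def depthpts(n,uv,D):
    o,d=rays(n,uv); uv=np.int32(np.round(uv)); return o+d*D[uv[:,1],uv[:,0]][:,None]
def proj(n,X):
    c=env.get_calibration(n); return cv2.projectPoints(np.float64(X).reshape(-1,1,3),cv2.Rodrigues(c["R"])[0],c["t"],c["mtx"],c["distortion"])[0].reshape(-1,2)
def mask(p,lo,hi,roi):
    m=cv2.inRange(cv2.cvtColor(p,cv2.COLOR_BGR2HSV),lo,hi); k=np.zeros_like(m); x0,y0,x1,y1=roi; k[y0:y1,x0:x1]=m[y0:y1,x0:x1]; return k
def pix(m): return np.argwhere(m)[:,::-1].astype(float)
E
python3 - <<'E'
from h import *
T=np.load("top0.npz");S=np.load("side0.npz")
np.set_printoptions(precision=4,suppress=True)
for n,I,roi in(("top",T,(300,195,330,228)),("side",S,(322,178,350,210))):
    m=mask(I["p"],(3,150,120),(18,255,255),roi); uv=pix(m); P=depthpts(n,uv,I["d"])
    print(n,"orange",len(uv),uv.mean(0)); t=P[P[:,2]>0.165]; print(" top pts",len(t),t.mean(0), "zmax",P[:,2].max())
    ut=uv[P[:,2]>0.165]; Q=plane(n,ut,0.175)[:,:2]; print(" plane centre",Q.mean(0), cv2.minAreaRect(np.float32(Q*1000)))
    hz=P[(P[:,2]>.08)&(P[:,2]<.16)]; print(" side faces\n",hz[::4])
# dish
for n,I,roi in(("top",T,(335,145,412,222)),("side",S,(303,138,366,182))):
    hsv=cv2.cvtColor(I["p"],cv2.COLOR_BGR2HSV)
    m=mask(I["p"],(0,120,80),(12,255,255),roi); m=cv2.morphologyEx(m,cv2.MORPH_CLOSE,np.ones((7,7)))
    c=max(cv2.findContours(m,0,2)[0],key=cv2.contourArea)
    x,y,w,h=cv2.boundingRect(c)
    Q=plane(n,c[:,0].astype(float),.042)[:,:2]; r=cv2.minAreaRect(np.float32(Q*1000)); print(n,"rim rect",r)
    ins=np.zeros_like(m); cv2.drawContours(ins,[c],-1,255,-1); ins=cv2.erode(ins,np.ones((5,5)))
    wm=cv2.inRange(hsv,(0,0,130),(180,110,255))&ins; u=pix(wm); print(" white",len(u),u.mean(0) if len(u) else 0, plane(n,u.mean(0),.071) if len(u) else 0)
    bm=cv2.inRange(hsv,(100,60,20),(165,255,255))&ins; u=pix(bm); print(" blue",len(u),u.mean(0) if len(u) else 0, plane(n,u.mean(0),.0565) if len(u) else 0)
    P=depthpts(n,pix(ins),I["d"]); t=P[P[:,2]>.066]; print(" flat z",np.median(t[:,2]),len(t),t.mean(0))
def crop(p,x0,y0,x1,y1): return cv2.resize(p[y0:y1,x0:x1],(400,400),interpolation=cv2.INTER_CUBIC)
cv2.imwrite("pics/crop1.png",np.hstack([crop(T["p"],290,170,360,260)if 0 else crop(T["p"],290,190,340,240),crop(S["p"],310,170,360,220)]))
E
```

```text
top orange 74 [312.8649 210.2838]
 top pts 65 [0.4775 0.0146 0.1748] zmax 0.18424309911416592
 plane centre [0.4774 0.0146] ((477.66558837890625, 15.259578704833984), (32.59491729736328, 23.110071182250977), 25.502168655395508)
 side faces
 []
side orange 279 [335.1613 191.3441]
 top pts 62 [0.4792 0.0206 0.1733] zmax 0.17896557805427193
 plane centre [0.4785 0.022 ] ((476.98126220703125, 22.049436569213867), (30.12596893310547, 26.40464210510254), 28.637365341186523)
 side faces
 [[0.4825 0.0282 0.158 ]
 [0.479  0.0277 0.1544]
 [0.4658 0.0247 0.1587]
 [0.4851 0.0299 0.1483]
 [0.4726 0.0253 0.1505]
 [0.4914 0.032  0.1417]
 [0.4782 0.0286 0.1456]
 [0.466  0.0233 0.1471]
 [0.4846 0.0304 0.1387]
 [0.4715 0.0269 0.1426]
 [0.4921 0.0299 0.1288]
 [0.4784 0.0275 0.1341]
 [0.4658 0.0227 0.1363]
 [0.484  0.0309 0.1292]
 [0.4718 0.0253 0.1303]
 [0.4911 0.0315 0.1206]
 [0.4767 0.0304 0.1277]
 [0.465  0.0236 0.1272]
 [0.4817 0.0273 0.1163]
 [0.4683 0.024  0.1205]
 [0.4839 0.0303 0.1129]
 [0.472  0.0237 0.1128]
 [0.4863 0.0328 0.1088]
 [0.4741 0.0267 0.1094]
 [0.4901 0.0326 0.1011]
 [0.4784 0.0252 0.1   ]
 [0.4651 0.0216 0.104 ]
 [0.4798 0.03   0.0989]
 [0.4673 0.0246 0.1004]
 [0.4824 0.0321 0.0942]
 [0.4716 0.0228 0.0906]
 [0.4866 0.0311 0.0852]
 [0.4738 0.0258 0.087 ]
 [0.4824 0.0315 0.0826]
 [0.4706 0.0242 0.0818]]
top rim rect ((594.1365966796875, -213.9990997314453), (204.5039520263672, 205.20265197753906), 22.506715774536133)
 white 32 [373.5 182.5] [[ 0.5941 -0.2136  0.071 ]]
 blue 18 [391.2778 175.8333] [[ 0.6218 -0.2841  0.0565]]
 flat z 0.07127763385203023 963 [ 0.5893 -0.211   0.0827]
side rim rect ((585.3088989257812, -212.1268310546875), (223.05613708496094, 206.0856475830078), 21.56510353088379)
 white 21 [334.619  154.5714] [[ 0.5967 -0.2117  0.071 ]]
 blue 0 0 0
 flat z 0.07014243158010802 595 [ 0.5902 -0.1982  0.0775]
```

View pics/crop1.png

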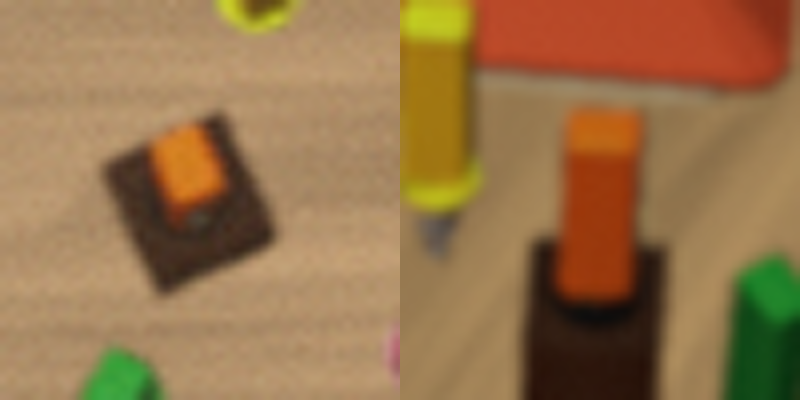

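The crop confirms the orange gauge in its dark stand: top face at about (313,210) in the top view, display facing the robot, long axis at about 25°. Dish yaw is about 22°. The start tool yaw of 22.7° already suits the handle flats. I'll move over the gauge now.

Request:
arm_command(
  rows=[
    {"delta_pos": [0.5,-0.45,-0.6],"rot": [0,0,0],"fingers": 0.3},
    {"delta_pos": [1,-0.9,-0.6],"rot": [0,0,0],"fingers": 0.3},
    {"delta_pos": [1,-0.9,-0.6],"rot": [0,0,0],"fingers": 0.3},
    {"delta_pos": [1,-0.9,-0.6],"rot": [0,0,0],"fingers": 0.3},
    {"delta_pos": [1,-0.9,-0.4],"rot": [0,0,0],"fingers": 0.3},
    {"delta_pos": [1,-0.9,0],"rot": [0,0,0],"fingers": 0.3},
    {"delta_pos": [1,-0.9,0],"rot": [0,0,0],"fingers": 0.3},
    {"delta_pos": [1,-0.9,0],"rot": [0,0,0],"fingers": 0.3},
    {"delta_pos": [1,-0.9,0],"rot": [0,0,0],"fingers": 0.3},
    {"delta_pos": [1,-0.9,0],"rot": [0,0,0],"fingers": 0.3},
    {"delta_pos": [1,-0.9,0],"rot": [0,0,0],"fingers": 0.3},
    {"delta_pos": [1,-0.9,0],"rot": [0,0,0],"fingers": 0.3},
    {"delta_pos": [1,-0.9,0],"rot": [0,0,0],"fingers": 0.3},
    {"delta_pos": [1,-0.9,0],"rot": [0,0,0],"fingers": 0.3},
    {"delta_pos": [1,-0.9,0],"rot": [0,0,0],"fingers": 0.3},
    {"delta_pos": [1,-0.9,0],"rot": [0,0,0],"fingers": 0.3},
    {"delta_pos": [1,-0.9,0],"rot": [0,0,0],"fingers": 0.3},
    {"delta_pos": [1,-0.9,0],"rot": [0,0,0],"fingers": 0.3},
    {"delta_pos": [1,-0.9,0],"rot": [0,0,0],"fingers": 0.3},
    {"delta_pos": [1,-0.9,0],"rot": [0,0,0],"fingers": 0.3},
  ],
)

```text
clock: 2.1
tcp_pos: [0.4461, -0.0541, 0.2532]
orientation: [0.0, 0.98, 0.197, 0.0]
wrist_force: [0.5, -1.0, -0.2]
finger_gap: 0.06
```

```bash
cat >> h.py <<'E'
def st():
    import json,os
    s=env.get_state(); R=Rn.from_quat(s["orientation"],scalar_first=True)
    with open("log.jsonl","a") as f: f.write(json.dumps({k:np.asarray(v).tolist() for k,v in s.items()})+"\n")
    np.set_printoptions(precision=4,suppress=True)
    print("t",round(s["clock"],2),"tcp",s["tcp_pos"],"F",s["wrist_force"],"gap",round(s["finger_gap"],4),"q",s["joint_pos"]); print("x",R.as_matrix()[:,0],"z",R.as_matrix()[:,2])
    return s,R
def go(target,R,p):
    print("tool-frame delta/0.02:",R.inv().apply(np.array(target)-p)/0.02)
E
python3 - <<'E'
from h import *
s,R=st()
g=[.4775,.015,.2]
go(g,R,s["tcp_pos"])
T=np.load("top0.npz")
for nm,lo,hi,roi in(("green",(45,100,40),(85,255,255),(295,230,315,250)),("pink",(150,60,80),(179,255,255),(335,225,355,243)),("y1",(22,120,80),(38,255,255),(312,175,332,197)),("y2",(22,120,80),(38,255,255),(317,242,337,260))):
    u=pix(mask(T["p"],lo,hi,roi)); P=depthpts("top",u,T["d"]); print(nm,len(u),np.median(P,0),P[:,2].max())
E
```

```text
t 2.1 tcp [ 0.4461 -0.0541  0.2532] F [ 0.4967 -1.0439 -0.2151] gap 0.06 q [-0.2997  0.0564 -0.132   1.3819  0.0001  2.4446]
x [0.9221 0.3869 0.0005] z [ 0.0006 -0.0001 -1.    ]
tool-frame delta/0.02: [ 2.785  -2.578   2.6615]
green 85 [0.381  0.0425 0.1608] 0.17215074844432854
pink 80 [ 0.4004 -0.0924  0.1614] 0.17121560299383032
y1 133 [ 0.5733 -0.0193  0.1303] 0.17062870574936184
y2 120 [ 0.3456 -0.0324  0.1587] 0.1697087668349797
```

Request:
arm_command(
  rows=[
    {"delta_pos": [1,-0.9,0],"rot": [0,0,-0.004],"fingers": 0.3},
    {"delta_pos": [1,-0.9,0.2],"rot": [0,0,0],"fingers": 0.3},
    {"delta_pos": [0.785,-0.78,0.3],"rot": [0,0,0],"fingers": 0.3},
    {"delta_pos": [0,0,0.3],"rot": [0,0,0],"fingers": 0.3},
    {"delta_pos": [0,0,0],"rot": [0,0,0],"fingers": 0.3},
  ],
)

```text
clock: 2.6
tcp_pos: [0.4755, 0.0144, 0.236]
orientation: [-0.0, 0.978, 0.21, -0.001]
wrist_force: [-1.0, -0.1, 0.5]
finger_gap: 0.0598
```

```bash
python3 - <<'E'
from h import *
s,R=st(); go([.4775,.015,.114],R,s["tcp_pos"])
p,d=env.read_camera("side"); q,_=env.read_camera("top")
def crop(p,x0,y0,x1,y1): return cv2.resize(p[y0:y1,x0:x1],(400,400),interpolation=cv2.INTER_CUBIC)
a=proj("side",[.4775,.015,.12])[0].astype(int); b=proj("top",[.4775,.015,.17])[0].astype(int); print(a,b)
cv2.imwrite("pics/pre.png",np.hstack([crop(p,a[0]-45,a[1]-60,a[0]+45,a[1]+30),crop(q,b[0]-40,b[1]-40,b[0]+40,b[1]+40)]))
E
```

```text
t 2.6 tcp [0.4755 0.0144 0.236 ] F [-0.981  -0.0707  0.4672] gap 0.0598 q [-0.1385  0.1122 -0.1119  1.3481 -0.0003  2.5795]
x [ 0.9116  0.4111 -0.0014] z [-0.0015 -0.0001 -1.    ]
tool-frame delta/0.02: [0.111  0.0156 6.1009]
[335 196] [312 210]
```

View pics/pre.png

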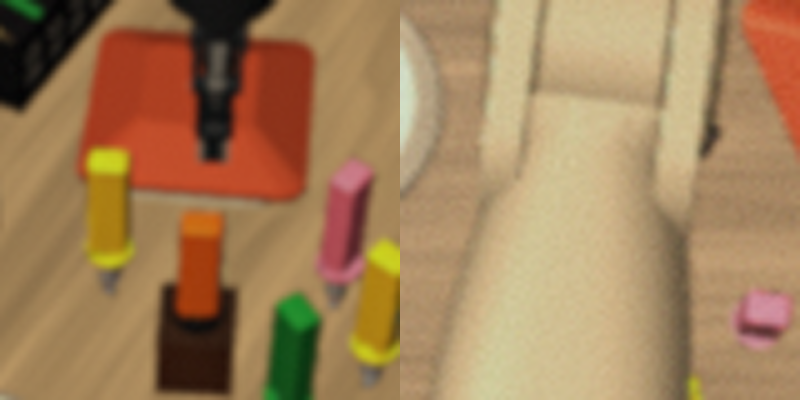

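The gripper is above the orange gauge and lined up to within a few mm (fingers at about (214,150), handle at about (202,220) in the side crop). Now I'll descend and grip.

Request:
arm_command(
  rows=[
    {"delta_pos": [0.1,0,0.7],"rot": [0,0,0],"fingers": 0.3},
    {"delta_pos": [0,0,1],"rot": [0,0,0],"fingers": 0.3},
    {"delta_pos": [0,0,1],"rot": [0,0,0],"fingers": 0.3},
    {"delta_pos": [0,0,1],"rot": [0,0,0],"fingers": 0.3},
    {"delta_pos": [0,0,1],"rot": [0,0,0],"fingers": 0.3},
    {"delta_pos": [0,0,0.8],"rot": [0,0,0],"fingers": 0.3},
    {"delta_pos": [0,0,0.5],"rot": [0,0,0],"fingers": 0.3},
    {"delta_pos": [0,0,0],"rot": [0,0,0],"fingers": 0.5},
    {"delta_pos": [0,0,0],"rot": [0,0,0],"fingers": 0.6},
    {"delta_pos": [0,0,0],"rot": [0,0,0],"fingers": 0.7},
    {"delta_pos": [0,0,0],"rot": [0,0,0],"fingers": 1},
    {"delta_pos": [0,0,0],"rot": [0,0,0],"fingers": 1},
    {"delta_pos": [0,0,0],"rot": [0,0,0],"fingers": 1},
    {"delta_pos": [0,0,0],"rot": [0,0,0],"fingers": 1},
  ],
  squeeze=60,
)

```text
clock: 4.1
tcp_pos: [0.4791, 0.0145, 0.1176]
orientation: [0.0, 0.978, 0.21, 0.001]
wrist_force: [-0.8, 0.4, 5.8]
finger_gap: 0.0229
```

```bash
python3 -c "
from h import *
s,R=st()"
```

```text
t 4.1 tcp [0.4791 0.0145 0.1176] F [-0.8465  0.4427  5.7898] gap 0.0229 q [-0.1373  0.1687 -0.3408  1.0593 -0.      2.5821]
x [0.9122 0.4097 0.0017] z [ 0.002  -0.0003 -1.    ]
```

Request:
arm_command(
  rows=[
    {"delta_pos": [0,0,-0.4],"rot": [0,0,0],"fingers": 1},
    {"delta_pos": [0,0,-0.8],"rot": [0,0,0],"fingers": 1},
    {"delta_pos": [0,0,-1],"rot": [0,0,0],"fingers": 1},
    {"delta_pos": [0,0,-1],"rot": [0,0,0],"fingers": 1},
    {"delta_pos": [0,0,-1],"rot": [0,0,0],"fingers": 1},
    {"delta_pos": [0,0,-1],"rot": [0,0,0],"fingers": 1},
    {"delta_pos": [0,0,-1],"rot": [0,0,0],"fingers": 1},
    {"delta_pos": [0,0,-1],"rot": [0,0,0],"fingers": 1},
    {"delta_pos": [0,0,-1],"rot": [0,0,0],"fingers": 1},
    {"delta_pos": [0,0,-1],"rot": [0,0,0],"fingers": 1},
    {"delta_pos": [0,0,-0.5],"rot": [0,0,0],"fingers": 1},
    {"delta_pos": [0,0,0],"rot": [0,0,0],"fingers": 1},
    {"delta_pos": [0,0,0],"rot": [0,0,0],"fingers": 1},
  ],
)

```text
clock: 5.4
tcp_pos: [0.4782, 0.0145, 0.3097]
orientation: [-0.0, 0.978, 0.209, -0.0]
wrist_force: [-0.1, -0.5, -1.8]
finger_gap: 0.0226
```

```bash
python3 - <<'E'
from h import *
s,R=st(); go([.595,-.213,.071+.1056+.05],R,s["tcp_pos"])
p,d=env.read_camera("side"); np.savez("side1.npz",p=p,d=d)
tcp=s["tcp_pos"]; z=R.as_matrix()[:,2]
for L in(.0526,.1056): print(L,proj("side",tcp+L*z))
b=proj("side",tcp+.08*z)[0].astype(int)
c=p[b[1]-40:b[1]+30,b[0]-35:b[0]+35]; cv2.imwrite("pics/held.png",cv2.resize(c,(560,560),interpolation=cv2.INTER_CUBIC)); print("crop origin",b-[35,40])
E
```

```text
t 5.4 tcp [0.4782 0.0145 0.3097] F [-0.1218 -0.4945 -1.7757] gap 0.0226 q [-0.1375  0.117   0.0721  1.5267 -0.0001  2.5821]
x [ 0.9123  0.4095 -0.0007] z [-0.0008 -0.     -1.    ]
tool-frame delta/0.02: [ 0.6712 12.7708  4.1516]
0.0526 [[337.1059 167.865 ]]
0.1056 [[336.5376 179.3529]]
crop origin [301 133]
```

View pics/held.png

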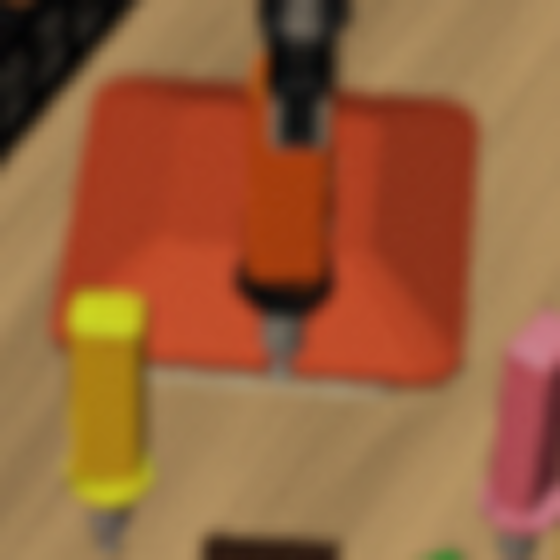

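The gauge is held upright, with its tip at about (336,180) in full-image pixels, which matches the pose predicted for a TCP-to-tip length of 105.6 mm. Next, over to the white dot.

Request:
arm_command(
  rows=[
    {"delta_pos": [0.05,0.5,0],"rot": [0,0,0],"fingers": 1},
    {"delta_pos": [0.05,1,0],"rot": [0,0,0],"fingers": 1},
    {"delta_pos": [0.05,1,0],"rot": [0,0,0],"fingers": 1},
    {"delta_pos": [0.05,1,0],"rot": [0,0,0],"fingers": 1},
    {"delta_pos": [0.05,1,0],"rot": [0,0,0],"fingers": 1},
    {"delta_pos": [0.05,1,0],"rot": [0,0,0],"fingers": 1},
    {"delta_pos": [0.05,1,0.4],"rot": [0,0,0],"fingers": 1},
    {"delta_pos": [0.05,1,0.8],"rot": [0,0,0],"fingers": 1},
    {"delta_pos": [0.05,1,0.8],"rot": [0,0,0],"fingers": 1},
    {"delta_pos": [0.05,1,0.8],"rot": [0,0,0],"fingers": 1},
    {"delta_pos": [0.05,1,0.8],"rot": [0,0,0],"fingers": 1},
    {"delta_pos": [0.05,1,0.6],"rot": [0,0,0],"fingers": 1},
    {"delta_pos": [0.07,0.9,0.5],"rot": [0,0,0],"fingers": 1},
    {"delta_pos": [0,0.37,0.3],"rot": [0,0,0],"fingers": 1},
    {"delta_pos": [0,0,0.1],"rot": [0,0,0],"fingers": 1},
    {"delta_pos": [0,0,0],"rot": [0,0,0],"fingers": 1},
    {"delta_pos": [0,0,0],"rot": [0,0,0],"fingers": 1},
  ],
)

```text
clock: 7.15
tcp_pos: [0.5953, -0.2124, 0.2093]
orientation: [0.0, 0.978, 0.21, 0.0]
wrist_force: [-0.6, 0.2, -1.7]
finger_gap: 0.023
```

```bash
cat >> h.py <<'E'
def shot(name,L=.1056,h=35):
    s,R=st(); tip=s["tcp_pos"]+L*R.as_matrix()[:,2]; out=[]
    for n in("side","top"):
        p,d=env.read_camera(n); np.savez(f"{name}_{n}.npz",p=p,d=d); b=proj(n,tip)[0]; print(n,"tip pred",b); b=b.astype(int)
        print("  crop origin",b-h); out.append(cv2.resize(p[b[1]-h:b[1]+h,b[0]-h:b[0]+h],(400,400),interpolation=cv2.INTER_CUBIC))
    cv2.imwrite(f"pics/{name}.png",np.hstack(out)); print("tip",tip)
    return s,R
E
python3 - <<'E'
from h import *
s,R=shot("w1"); go([.595,-.213,.071+.1056],R,s["tcp_pos"])
E
```

```text
t 7.15 tcp [ 0.5953 -0.2124  0.2093] F [-0.5851  0.2151 -1.6549] gap 0.023 q [-0.4697  0.4249  0.2399  1.3848  0.0001  2.2492]
x [0.912  0.4102 0.0007] z [ 0.001  -0.0003 -1.    ]
side tip pred [335.2588 148.3915]
  crop origin [300 113]
top tip pred [374.3752 180.3519]
  crop origin [339 145]
tip [ 0.5954 -0.2124  0.1037]
tool-frame delta/0.02: [-0.0275  0.0223  1.6371]
```

View pics/w1.png

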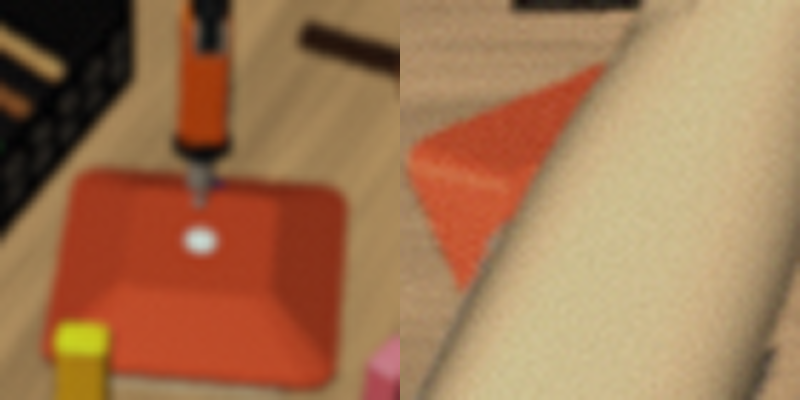

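The side view shows the tip at about (335,149), straight above the white dot at (335,155). The top view is blocked by the arm. I'll press down slowly.

Request:
arm_command(
  rows=[
    {"delta_pos": [0,0,0.6],"rot": [0,0,0],"fingers": 1},
    {"delta_pos": [0,0,0.5],"rot": [0,0,0],"fingers": 1},
    {"delta_pos": [0,0,0.3],"rot": [0,0,0],"fingers": 1},
    {"delta_pos": [0,0,0.1],"rot": [0,0,0],"fingers": 1},
    {"delta_pos": [0,0,0.1],"rot": [0,0,0],"fingers": 1},
    {"delta_pos": [0,0,0.1],"rot": [0,0,0],"fingers": 1},
    {"delta_pos": [0,0,0.1],"rot": [0,0,0],"fingers": 1},
    {"delta_pos": [0,0,0.05],"rot": [0,0,0],"fingers": 1},
    {"delta_pos": [0,0,0],"rot": [0,0,0],"fingers": 1},
    {"delta_pos": [0,0,0],"rot": [0,0,0],"fingers": 1},
  ],
)

```text
clock: 8.25
tcp_pos: [0.5952, -0.2129, 0.1716]
orientation: [0.0, 0.978, 0.209, 0.0]
wrist_force: [-0.7, 0.7, 0.7]
finger_gap: 0.0232
```

```bash
python3 - <<'E'
from h import *
st(); F=[]
for i in range(3): env.read_camera("top"); F.append(env.get_state()["wrist_force"])
print(np.array(F)); s,R=shot("w2",.0996,25)
E
```

```text
t 8.25 tcp [ 0.5952 -0.2129  0.1716] F [-0.7182  0.6849  0.6872] gap 0.0232 q [-0.4705  0.4331  0.1608  1.2984  0.0001  2.2491]
x [0.9123 0.4096 0.0001] z [ 0.0001  0.     -1.    ]
[[-1.0628  1.0922  0.2198]
 [-1.6599  1.1769  0.3716]
 [-1.8548  2.0737  1.7938]]
t 8.4 tcp [ 0.5952 -0.2129  0.1716] F [-1.8548  2.0737  1.7938] gap 0.023 q [-0.4705  0.4332  0.1608  1.2982  0.      2.2491]
x [0.9123 0.4096 0.0001] z [ 0.0002 -0.0001 -1.    ]
side tip pred [335.1011 154.3226]
  crop origin [310 129]
top tip pred [373.3468 182.1478]
  crop origin [348 157]
tip [ 0.5952 -0.213   0.072 ]
```

View pics/w2.png

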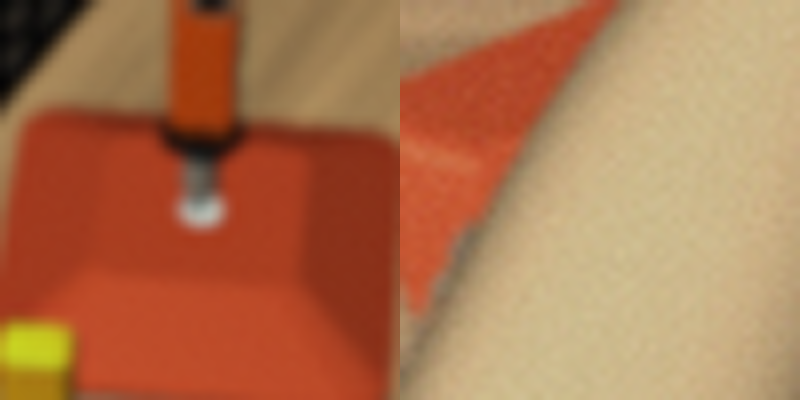

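Request:
arm_command(
  rows=[
    {"delta_pos": [0,0,0.05],"rot": [0,0,0],"fingers": 1},
    {"delta_pos": [0,0,0],"rot": [0,0,0],"fingers": 1},
    {"delta_pos": [0,0,0],"rot": [0,0,0],"fingers": 1},
  ],
)

```text
clock: 8.8
tcp_pos: [0.5953, -0.2131, 0.1704]
orientation: [0.0, 0.978, 0.209, 0.0]
wrist_force: [-1.6, 0.6, 1.9]
finger_gap: 0.0229
```

```bash
cat >> h.py <<'E'
def favg(k=12):
    F=[]
    for i in range(k): env.read_camera("top"); F.append(env.get_state()["wrist_force"])
    F=np.array(F); print("F mean",F.mean(0),"sem",F.std(0)/k**.5)
E
python3 - <<'E'
from h import *
st(); favg(16); st()
E
```

```text
t 8.8 tcp [ 0.5953 -0.2131  0.1704] F [-1.6283  0.582   1.9429] gap 0.0229 q [-0.4705  0.4337  0.1587  1.2956 -0.      2.2491]
x [0.9123 0.4095 0.0001] z [ 0.0002 -0.0001 -1.    ]
F mean [-1.3504  1.0489  1.3414] sem [0.1241 0.1194 0.0796]
t 9.6 tcp [ 0.5952 -0.2131  0.1704] F [-0.6998  0.023   1.2818] gap 0.0229 q [-0.4706  0.4336  0.1586  1.2956 -0.0001  2.2491]
x [0.9123 0.4095 0.    ] z [ 0.0001 -0.0002 -1.    ]
```

The white reading is about 6 mm by geometry and 3.05 N (about 5.5 mm) by force. I'll hold a bit longer, then lift off, shift towards the blue side and tilt 30°.

Request:
arm_command(
  rows=[
    {"delta_pos": [0,0,0],"rot": [0,0,0],"fingers": 1},
    {"delta_pos": [0,0,0],"rot": [0,0,0],"fingers": 1},
    {"delta_pos": [0,0,0],"rot": [0,0,0],"fingers": 1},
    {"delta_pos": [0,0,0],"rot": [0,0,0],"fingers": 1},
    {"delta_pos": [0,0,0],"rot": [0,0,0],"fingers": 1},
    {"delta_pos": [0,0,0],"rot": [0,0,0],"fingers": 1},
    {"delta_pos": [0,0,0],"rot": [0,0,0],"fingers": 1},
    {"delta_pos": [0,0,-0.3],"rot": [0,0,0],"fingers": 1},
    {"delta_pos": [0,0,-0.7],"rot": [0,0,0],"fingers": 1},
    {"delta_pos": [0,0,-1],"rot": [0,0,0],"fingers": 1},
    {"delta_pos": [0,0.2,0],"rot": [0,0,0],"fingers": 1},
    {"delta_pos": [-0.1,1,0],"rot": [0,0,0],"fingers": 1},
    {"delta_pos": [-0.1,1,0],"rot": [0,0,0],"fingers": 1},
    {"delta_pos": [-0.1,1,0],"rot": [0,0,0],"fingers": 1},
    {"delta_pos": [0,1,0],"rot": [0,0,0],"fingers": 1},
    {"delta_pos": [0,1,0],"rot": [0,0,0],"fingers": 1},
    {"delta_pos": [0,1,0],"rot": [0,0,0],"fingers": 1},
    {"delta_pos": [0,1,0],"rot": [0,0,0],"fingers": 1},
    {"delta_pos": [0,0,0],"rot": [0,0,0],"fingers": 1},
  ],
)

```text
clock: 11.5
tcp_pos: [0.649, -0.3497, 0.2077]
orientation: [-0.0, 0.978, 0.208, -0.001]
wrist_force: [-0.2, 0.0, -1.9]
finger_gap: 0.023
```

Request:
arm_command(
  rows=[
    {"delta_pos": [0,0,0],"rot": [0.01,0.0004,0],"fingers": 1},
    {"delta_pos": [0,0,0],"rot": [0.015,0.0006,0],"fingers": 1},
    {"delta_pos": [0,0,0],"rot": [0.015,0.0006,0],"fingers": 1},
    {"delta_pos": [0,0,0],"rot": [0.015,0.0006,0],"fingers": 1},
    {"delta_pos": [0,0,0],"rot": [0.015,0.0006,0],"fingers": 1},
    {"delta_pos": [0,0,0],"rot": [0.0136,0.0005,0],"fingers": 1},
    {"delta_pos": [0,0,0],"rot": [0,0,0],"fingers": 1},
    {"delta_pos": [0,0,0],"rot": [0,0,0],"fingers": 1},
    {"delta_pos": [0,0,0],"rot": [0,0,0],"fingers": 1},
    {"delta_pos": [0,0,0],"rot": [0,0,0],"fingers": 1},
  ],
)

```text
clock: 12.5
tcp_pos: [0.6072, -0.3161, 0.1847]
orientation: [-0.225, 0.953, 0.203, -0.022]
wrist_force: [0.4, -0.5, -1.7]
finger_gap: 0.0228
```

```bash
python3 - <<'E'
from h import *
n=np.array([.1879,-.4650,.8652]); dot=np.array([.623,-.283,.0565])
s,R=shot("b1"); print("ang err deg",np.degrees(np.arccos(-R.as_matrix()[:,2]@n)),"tool-frame rotvec/2pi needed", R.inv().apply(np.cross(R.as_matrix()[:,2],-n))/(2*np.pi))
go(dot+n*(.1056+.02),R,s["tcp_pos"])
favg(10)
q,_=env.read_camera("top"); o=(np.load("b1_top.npz")["p"]); 
u=pix(mask(o,(100,60,20),(165,255,255),(380,165,402,188))); print("blue px",len(u),u.mean(0) if len(u) else 0)
E
```

```text
t 12.5 tcp [ 0.6072 -0.3161  0.1847] F [ 0.4006 -0.5148 -1.6777] gap 0.0228 q [-0.7117  1.0708  1.2647  2.1604  0.2325  1.9639]
x [0.9169 0.3962 0.0487] z [-0.1336  0.4195 -0.8979]
side tip pred [342.5007 142.1502]
  crop origin [307 107]
top tip pred [389.9397 181.5053]
  crop origin [354 146]
tip [ 0.5931 -0.2718  0.0899]
ang err deg 4.433876965596733 tool-frame rotvec/2pi needed [ 0.0114 -0.0048 -0.    ]
tool-frame delta/0.02: [1.2562 2.199  0.0836]
F mean [-0.1249 -0.0345 -2.0299] sem [0.1051 0.1264 0.1428]
blue px 18 [391.3889 175.7222]
```

View pics/b1.png

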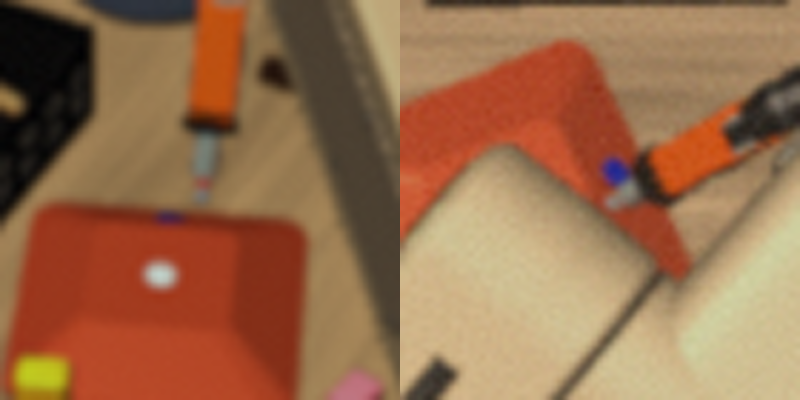

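The side view shows the tip (about (342,142)) above the wall, and the top view shows the blue dot at (391,176) next to it. The arm stopped with joint 3 at its limit, so this grasp can't reach the blue pose. I'll fit a small kinematic model from the logged states and plan from that.

```bash
cat > kin.py <<'E'
import json,numpy as np
from scipy.spatial.transform import Rotation as Rn
from scipy.optimize import least_squares
D=[json.loads(l) for l in open("log.jsonl")]
J=np.array([d["joint_pos"] for d in D]); P=np.array([d["tcp_pos"] for d in D]); O=Rn.from_quat([d["orientation"] for d in D],scalar_first=True)
Rz=lambda a:Rn.from_euler("z",a); Ry=lambda a:Rn.from_euler("y",a)
def orient(q):  # pitch th = angle of tool z from... z axis of tool; th=pi/2 => down
    th=q[1]-q[2]+q[3]
    return Rz(q[0])*Ry(th)*Rz(SG*q[4])*W0*Rz(S6*q[5])
# tool z at th=pi/2, j5=0 is down: Ry(th) maps x-> (cos,0,-sin): so tool z = link x axis
best=None
for SG in(1,-1):
    for S6 in(1,-1):
        W0=Rn.identity()
        f=lambda v:np.concatenate([((Rz(q[0])*Ry(q[1]-q[2]+q[3])*Rz(SG*q[4])*Rn.from_rotvec(v)*Rz(S6*q[5])).inv()*o).as_rotvec() for q,o in zip(J,O)])
        for v0 in Rn.random(8,random_state=0).as_rotvec():
            r=least_squares(f,v0)
            if best is None or r.cost<best[0]: best=(r.cost,SG,S6,r.x)
cost,SG,S6,v=best; W0=Rn.from_rotvec(v)
def rows(q):
    r=Rz(q[0]).as_matrix(); e=lambda a:r@Ry(a).as_matrix()
    return np.hstack([r,e(q[1])[:,[0,2]],e(q[1]-q[2])[:,[0,2]],e(q[1]-q[2]+q[3])[:,[0]],orient(q).as_matrix()[:,[2]]])
A=np.vstack([rows(q) for q in J]); b=P.ravel(); lam=1e-3
x=np.linalg.solve(A.T@A+lam**2*np.eye(A.shape[1]),A.T@b)
def fk(q): return rows(q)@x, orient(q)
LO=np.array([-2.76,-.86,-1.03,-2.2,-1.47,-3.14]); HI=np.array([2.76,1.69,1.25,2.34,1.5,3.14])
def ik(p,z,q0,zonly=None):
    f=lambda q:np.r_[(fk(q)[0]-p)*10,(fk(q)[1].as_matrix()[:,2]-z),1e-3*(q-q0)[5]]
    r=least_squares(f,np.clip(q0,LO+1e-3,HI-1e-3),bounds=(LO,HI)); return r.x,fk(r.x)[0]-p,np.degrees(np.arccos(min(1,fk(r.x)[1].as_matrix()[:,2]@z)))
E
python3 - <<'E'
from kin import *
np.set_printoptions(precision=4,suppress=True)
print("orient cost",best); print("params",x); print("resid mm",((A@x-b).reshape(-1,3)*1000)); print(np.linalg.svd(A)[1])
n=np.array([.1879,-.4650,.8652]); dot=np.array([.623,-.283,.0565])
for L in(.1056,.092):
    for d in(.02,-.006): print(L,d,*ik(dot+n*(L+d),-n,J[-1]))
E
```

```text
orient cost (np.float64(7.04492186633564e-31), 1, 1, array([ 0.    ,  1.5708, -0.    ]))
params [0.     0.08   0.2331 0.     0.5185 0.4095 0.0556 0.1404 0.3351]
resid mm [[ 0.0007 -0.0001 -0.0001]
 [ 0.0007 -0.     -0.0001]
 [ 0.0022 -0.0002 -0.0001]
 [-0.0005  0.0001 -0.0003]
 [-0.0011  0.0006  0.0001]
 [-0.0006  0.0004  0.0002]
 [-0.0006  0.0004  0.0002]
 [-0.0006  0.0004  0.0002]
 [-0.0006  0.0004  0.0002]
 [ 0.0001 -0.0012 -0.0005]]
[6.9971 5.3987 3.1629 0.9229 0.8903 0.3796 0.2488 0.1757 0.0973]
0.1056 0.02 [-0.7181  1.0764  1.25    2.0571  0.266   1.9649] [-0.0032  0.0025 -0.0018] 9.371412006604318
0.1056 -0.006 [-0.7068  1.1097  1.25    2.0702  0.2598  1.9634] [-0.0024  0.0018 -0.0012] 6.583922338605971
0.092 0.02 [-0.7122  1.0937  1.25    2.0642  0.2627  1.9635] [-0.0028  0.0021 -0.0015] 7.905466263595676
0.092 -0.006 [-0.7008  1.1273  1.25    2.0763  0.2568  1.9637] [-0.0019  0.0014 -0.0009] 5.151122131099764
```

```bash
cat >> kin.py <<'E'
def ikfull(p,R,seeds):
    best=None
    for q0 in seeds:
        f=lambda q:np.r_[(fk(q)[0]-p)*5,(R.inv()*fk(q)[1]).as_rotvec()]
        r=least_squares(f,np.clip(q0,LO+1e-3,HI-1e-3),bounds=(LO,HI))
        if best is None or r.cost<best[1]: best=(r.x,r.cost)
        if best[1]<1e-9: break
    return best
n=np.array([.1879,-.4650,.8652]); dot=np.array([.623,-.283,.0565])
H=.0187; G0=np.array([.4785,.0145,.065])   # gauge origin in stand
R0=Rn.from_matrix(np.column_stack([[.9123,.4095,0],[.4095,-.9123,0],[0,0,-1]]))
ex=np.cross([0,1,0],n); B0=Rn.from_matrix(np.column_stack([v/np.linalg.norm(v) for v in (np.cross(np.cross(-n,[.9123,.4095,0]),-n),np.cross(-n,[.9123,.4095,0]),-n)]))
def pose(o,Rg,beta,hz):  # gauge origin o, frame Rg (z along tip), hand pitched beta, grasp at hz above collar
    R=Rg*Rn.from_euler("y",beta); hold=o-hz*Rg.as_matrix()[:,2]; return hold+H*R.as_matrix()[:,2],R
E
cat > search.py <<'E'
from kin import *
np.set_printoptions(precision=3,suppress=True)
res=[]
qs=[J[-1],J[4]]; mid=(LO+HI)/2; hw=(HI-LO)/2
seeds=[np.r_[q[:5],a] for q in qs for a in(q[5],q[5]-1.6,q[5]-3.1)]
for h in(0,np.pi):
  for beta in np.radians([-25,-20,-15,15,20,25]):
    pg,Rg=pose(G0,R0*Rn.from_euler("z",h),beta,.068)
    g=ikfull(pg,Rg,seeds)
    if g[1]>1e-8: continue
    for phi in range(-180,180,15):
        Rb=B0*Rn.from_euler("z",h)*Rn.from_euler("z",np.radians(phi)); m=[]
        for d in(.03,-.006):
            pb,RR=pose(dot+n*(.053+d),Rb,beta,.068); k=ikfull(pb,RR,seeds[:3])
            if k[1]>1e-8: break
            m.append(k[0])
        else:
            marg=min((hw-abs(q-mid)).min() for q in m+[g[0]]); res.append((marg,h>0,np.degrees(beta).round(),phi,g[0],m[0],m[1]))
res.sort(key=lambda r:-r[0])
for r in res[:8]: print(round(r[0],3),*r[1:4]);print("   ",r[4],r[5],r[6])
print([(round(r[0],2),int(r[1]),int(r[2]),r[3]) for r in res if not r[1]][:20])
E
time timeout 400 python3 search.py
```

```text
0.614 True 25.0 -150
    [-0.018  0.53   0.071  1.511 -0.181 -0.403] [-0.802  0.744  0.588  1.552  0.468  2.516] [-0.793  0.709  0.449  1.443  0.47   2.526]
0.532 True 25.0 -165
    [-0.018  0.53   0.071  1.511 -0.181 -0.403] [-0.831  0.837  0.718  1.693  0.541  2.203] [-0.823  0.795  0.562  1.575  0.543  2.212]
0.524 True 25.0 -90
    [-0.018  0.53   0.071  1.511 -0.181 -0.403] [-0.63   0.75   0.687  1.577  0.059 -2.616] [-0.617  0.711  0.54   1.468  0.06  -2.603]
0.475 True 20.0 -150
    [-0.037  0.455 -0.013  1.418 -0.152 -0.434] [-0.783  0.841  0.775  1.71   0.42   2.503] [-0.773  0.793  0.608  1.588  0.422  2.513]
0.433 False -20.0 -150
    [-0.037  0.455 -0.013  1.418 -0.152  2.707] [-0.783  0.841  0.775  1.71   0.42  -0.638] [-0.773  0.793  0.608  1.588  0.422 -0.628]
0.433 False -20.0 -135
    [-0.037  0.455 -0.013  1.418 -0.152  2.707] [-0.753  0.792  0.713  1.64   0.347 -0.343] [-0.742  0.749  0.557  1.523  0.348 -0.332]
0.433 False -20.0 -120
    [-0.037  0.455 -0.013  1.418 -0.152  2.707] [-0.718  0.777  0.707  1.62   0.264 -0.055] [-0.707  0.734  0.553  1.505  0.265 -0.0
[... 160 characters left out ...]
8]
[(np.float64(0.43), 0, -20, -150), (np.float64(0.43), 0, -20, -135), (np.float64(0.43), 0, -20, -120), (np.float64(0.43), 0, -20, -105), (np.float64(0.4), 0, -25, -165), (np.float64(0.4), 0, -25, -150), (np.float64(0.4), 0, -25, -135), (np.float64(0.4), 0, -25, -120), (np.float64(0.4), 0, -25, -105), (np.float64(0.4), 0, -25, -90), (np.float64(0.38), 0, -20, -90), (np.float64(0.37), 0, -25, -75), (np.float64(0.36), 0, 20, 30), (np.float64(0.36), 0, 20, 90), (np.float64(0.35), 0, -20, -165), (np.float64(0.35), 0, 20, 15), (np.float64(0.33), 0, 20, 45), (np.float64(0.31), 0, -25, -180), (np.float64(0.3), 0, -15, -120), (np.float64(0.3), 0, 15, 45)]
real	0m16.311s
user	0m16.768s
sys	0m0.055s
```

The kinematic fit is exact to a micrometre. It shows that the blue pose is unreachable with the hand in line with the gauge, but comfortable with the hand pitched 20° about the gauge's y axis. I'll set the gauge back in its stand, regrip at 20°, and then read the blue dot. First I need the move numbers for backing off.

```bash
python3 - <<'E'
from h import *
from kin import R0
s,R=st(); print("shift(-.04,.03,.06):",R.inv().apply([-.04,.03,.06])/.02)
print("rot to R0 /360:",(R.inv()*R0).as_rotvec()/2/np.pi)
p=s["tcp_pos"]+[-.04,.03,.06]; print("then in R0:",R0.inv().apply(np.array([.4785,.0145,.31])-p)/.02)
E
```

```text
t 13.15 tcp [ 0.6062 -0.3165  0.1829] F [ 0.1465 -0.4154 -2.2895] gap 0.0227 q [-0.7133  1.0735  1.2638  2.1613  0.2328  1.9636]
x [0.9176 0.3948 0.0471] z [-0.1358  0.4225 -0.8961]
shift(-.04,.03,.06): [-1.1016 -3.295  -1.7832]
rot to R0 /360: [-0.0727 -0.0079 -0.0007]
then in R0: [  2.1611 -15.5278  -3.3563]
```

Request:
arm_command(
  rows=[
    {"delta_pos": [-0.25,-0.7,-0.35],"rot": [0,0,0],"fingers": 1},
    {"delta_pos": [-0.3,-0.9,-0.5],"rot": [0,0,0],"fingers": 1},
    {"delta_pos": [-0.3,-0.9,-0.5],"rot": [0,0,0],"fingers": 1},
    {"delta_pos": [-0.25,-0.8,-0.43],"rot": [0,0,0],"fingers": 1},
    {"delta_pos": [0,0,0],"rot": [-0.0182,-0.002,0],"fingers": 1},
    {"delta_pos": [0,0,0],"rot": [-0.0182,-0.002,0],"fingers": 1},
    {"delta_pos": [0,0,0],"rot": [-0.0182,-0.002,0],"fingers": 1},
    {"delta_pos": [0,0,0],"rot": [-0.0181,-0.0019,-0.0007],"fingers": 1},
    {"delta_pos": [0.1,-0.7,-0.5],"rot": [0,0,0],"fingers": 1},
    {"delta_pos": [0.15,-1,-0.5],"rot": [0,0,0],"fingers": 1},
    {"delta_pos": [0.15,-1,-0.5],"rot": [0,0,0],"fingers": 1},
    {"delta_pos": [0.15,-1,-0.5],"rot": [0,0,0],"fingers": 1},
    {"delta_pos": [0.15,-1,-0.5],"rot": [0,0,0],"fingers": 1},
    {"delta_pos": [0.15,-1,-0.4],"rot": [0,0,0],"fingers": 1},
    {"delta_pos": [0.15,-1,-0.4],"rot": [0,0,0],"fingers": 1},
    {"delta_pos": [0.15,-1,0],"rot": [0,0,0],"fingers": 1},
    {"delta_pos": [0.15,-1,0],"rot": [0,0,0],"fingers": 1},
    {"delta_pos": [0.15,-1,0],"rot": [0,0,0],"fingers": 1},
    {"delta_pos": [0,0,0],"rot": [0,0,0],"fingers": 1},
    {"delta_pos": [0,0,0],"rot": [0,0,0],"fingers": 1},
  ],
)

```text
clock: 15.15
tcp_pos: [0.5131, -0.0967, 0.309]
orientation: [0.0, 0.978, 0.21, -0.0]
wrist_force: [0.2, 0.4, -2.6]
finger_gap: 0.0228
```

```bash
python3 - <<'E'
from h import *
from kin import R0
s,R=st(); print("rot to R0 /360:",(R.inv()*R0).as_rotvec()/2/np.pi); go([.4785,.0145,.31],R0,s["tcp_pos"])
E
```

```text
t 15.15 tcp [ 0.5131 -0.0967  0.309 ] F [ 0.2048  0.4105 -2.5747] gap 0.0228 q [-0.3399  0.2042  0.1751  1.542  -0.0005  2.3783]
x [ 0.9117  0.4109 -0.0006] z [-0.0005 -0.0003 -1.    ]
rot to R0 /360: [0.     0.0001 0.0002]
tool-frame delta/0.02: [ 0.7013 -5.7818 -0.0515]
```

Request:
arm_command(
  rows=[
    {"delta_pos": [0.1,-0.8,0],"rot": [0,0,0],"fingers": 1},
    {"delta_pos": [0.12,-1,0],"rot": [0,0,0],"fingers": 1},
    {"delta_pos": [0.12,-1,0],"rot": [0,0,0],"fingers": 1},
    {"delta_pos": [0.12,-1,0],"rot": [0,0,0],"fingers": 1},
    {"delta_pos": [0.12,-1,0],"rot": [0,0,0],"fingers": 1},
    {"delta_pos": [0.12,-0.7,0],"rot": [0,0,0],"fingers": 1},
    {"delta_pos": [0,-0.28,0.5],"rot": [0,0,0],"fingers": 1},
    {"delta_pos": [0,0,1],"rot": [0,0,0],"fingers": 1},
    {"delta_pos": [0,0,1],"rot": [0,0,0],"fingers": 1},
    {"delta_pos": [0,0,0.5],"rot": [0,0,0],"fingers": 1},
    {"delta_pos": [0,0,0],"rot": [0,0,0],"fingers": 1},
    {"delta_pos": [0,0,0],"rot": [0,0,0],"fingers": 1},
    {"delta_pos": [0,0,0],"rot": [0,0,0],"fingers": 1},
  ],
)

```text
clock: 16.45
tcp_pos: [0.4793, 0.0135, 0.2501]
orientation: [0.0, 0.978, 0.209, 0.001]
wrist_force: [0.4, 0.3, -2.1]
finger_gap: 0.0227
```

```bash
python3 - <<'E'
from h import *
from kin import R0
s,R=st(); print("rot to R0 /360:",(R.inv()*R0).as_rotvec()/2/np.pi); go([.4785,.0145,.1176],R0,s["tcp_pos"])
E
```

```text
t 16.45 tcp [0.4793 0.0135 0.2501] F [ 0.3827  0.3178 -2.1374] gap 0.0227 q [-0.1394  0.1152 -0.0745  1.3799 -0.      2.5804]
x [0.9123 0.4094 0.001 ] z [ 0.0012 -0.0002 -1.    ]
rot to R0 /360: [ 0.0001 -0.0002 -0.    ]
tool-frame delta/0.02: [-0.0183 -0.0615  6.6232]
```

Request:
arm_command(
  rows=[
    {"delta_pos": [0,-0.05,0.5],"rot": [0,0,0],"fingers": 1},
    {"delta_pos": [0,0,1],"rot": [0,0,0],"fingers": 1},
    {"delta_pos": [0,0,1],"rot": [0,0,0],"fingers": 1},
    {"delta_pos": [0,0,1],"rot": [0,0,0],"fingers": 1},
    {"delta_pos": [0,0,0.8],"rot": [0,0,0],"fingers": 1},
    {"delta_pos": [0,0,0.7],"rot": [0,0,0],"fingers": 1},
    {"delta_pos": [0,0,0.6],"rot": [0,0,0],"fingers": 1},
    {"delta_pos": [0,0,0.5],"rot": [0,0,0],"fingers": 1},
    {"delta_pos": [0,0,0.25],"rot": [0,0,0],"fingers": 1},
    {"delta_pos": [0,0,0.15],"rot": [0,0,0],"fingers": 1},
    {"delta_pos": [0,0,0],"rot": [0,0,0],"fingers": 1},
    {"delta_pos": [0,0,0],"rot": [0,0,0],"fingers": 1},
  ],
)

```text
clock: 17.65
tcp_pos: [0.4786, 0.0146, 0.1195]
orientation: [0.0, 0.978, 0.209, 0.0]
wrist_force: [-0.3, 0.8, -1.4]
finger_gap: 0.023
```

```bash
python3 - <<'E'
from h import *
s,R=st()
p,_=env.read_camera("side"); b=[335,200]; cv2.imwrite("pics/back.png",cv2.resize(p[150:230,295:375],(480,480),interpolation=cv2.INTER_CUBIC))
E
```

```text
t 17.65 tcp [0.4786 0.0146 0.1195] F [-0.3148  0.8301 -1.3984] gap 0.023 q [-0.1374  0.1677 -0.3369  1.0658 -0.      2.5821]
x [0.9123 0.4096 0.0004] z [ 0.0004 -0.0001 -1.    ]
```

View pics/back.png

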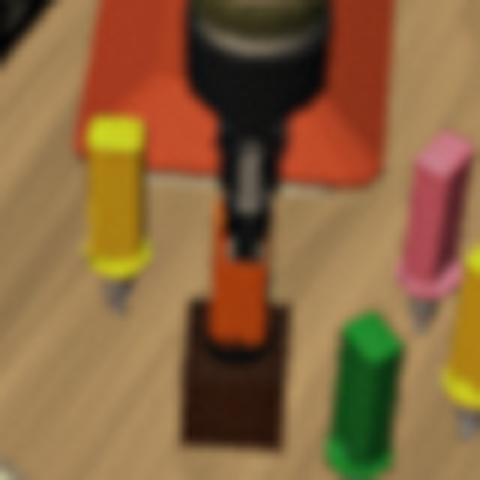

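The gauge nose is back in the stand, with the collar about 2 mm above its top. I'll lower it, release, pitch the open hand 20° and regrip.

Request:
arm_command(
  rows=[
    {"delta_pos": [0,0,0.1],"rot": [0,0,0],"fingers": 1},
    {"delta_pos": [0,0,0],"rot": [0,0,0],"fingers": 1},
    {"delta_pos": [0,0,0],"rot": [0,0,0],"fingers": 0.6},
    {"delta_pos": [0,0,0],"rot": [0,0,0],"fingers": 0.3},
    {"delta_pos": [0,0,0],"rot": [0,0,0],"fingers": 0.3},
    {"delta_pos": [0,0,0],"rot": [0,0,0],"fingers": 0.3},
    {"delta_pos": [0,0,0],"rot": [0,0,0],"fingers": 0.3},
    {"delta_pos": [0.32,0,0.1],"rot": [0,0,0],"fingers": 0.3},
    {"delta_pos": [0,0,0],"rot": [0,0.0136,0],"fingers": 0.3},
    {"delta_pos": [0,0,0],"rot": [0,0.014,0],"fingers": 0.3},
    {"delta_pos": [0,0,0],"rot": [0,0.014,0],"fingers": 0.3},
    {"delta_pos": [0,0,0],"rot": [0,0.014,0],"fingers": 0.3},
    {"delta_pos": [0,0,0],"rot": [0,0,0],"fingers": 0.3},
    {"delta_pos": [0,0,0],"rot": [0,0,0],"fingers": 0.3},
  ],
)

```text
clock: 19.1
tcp_pos: [0.4841, 0.0169, 0.1153]
orientation: [-0.036, 0.963, 0.206, 0.169]
wrist_force: [0.3, -0.2, 1.0]
finger_gap: 0.0598
```

```bash
python3 - <<'E'
from h import *
from kin import R0,pose
s,R=st(); p,Rg=pose(np.array([.4786,.0146,.065]),R0,np.radians(20),.068)
print("rot",(R.inv()*Rg).as_rotvec()/2/np.pi); go(p,R,s["tcp_pos"])
E
```

```text
t 19.1 tcp [0.4841 0.0169 0.1153] F [ 0.2538 -0.2428  0.9735] gap 0.0598 q [-0.2899 -0.0665 -0.6649  0.704   0.2244  2.461 ]
x [0.8579 0.3843 0.3411] z [ 0.3114  0.1393 -0.94  ]
rot [ 0.0001  0.0002 -0.0001]
tool-frame delta/0.02: [ 0.0219 -0.0084  0.0036]
```

Request:
arm_command(
  rows=[
    {"delta_pos": [0,0,0],"rot": [0,0,0],"fingers": 0.5},
    {"delta_pos": [0,0,0],"rot": [0,0,0],"fingers": 0.6},
    {"delta_pos": [0,0,0],"rot": [0,0,0],"fingers": 0.7},
    {"delta_pos": [0,0,0],"rot": [0,0,0],"fingers": 1},
    {"delta_pos": [0,0,0],"rot": [0,0,0],"fingers": 1},
    {"delta_pos": [0,0,0],"rot": [0,0,0],"fingers": 1},
    {"delta_pos": [0,0,0],"rot": [0,0,0],"fingers": 1},
  ],
  squeeze=60,
)

```text
clock: 19.8
tcp_pos: [0.4844, 0.0175, 0.1154]
orientation: [-0.037, 0.963, 0.206, 0.17]
wrist_force: [0.1, 1.0, 2.7]
finger_gap: 0.0225
```

```bash
python3 - <<'E'
from h import *
from kin import R0
s,R=st(); print("up 0.12:",R.inv().apply([0,0,.12])/.02)
E
```

```text
t 19.8 tcp [0.4844 0.0175 0.1154] F [0.1226 1.0132 2.6936] gap 0.0225 q [-0.2898 -0.0667 -0.6657  0.7025  0.2262  2.4602]
x [0.8568 0.3851 0.3428] z [ 0.3126  0.1408 -0.9394]
up 0.12: [ 2.057  -0.0016 -5.6364]
```

Request:
arm_command(
  rows=[
    {"delta_pos": [0.171,0,-0.47],"rot": [0,0,0],"fingers": 1},
    {"delta_pos": [0.343,0,-0.94],"rot": [0,0,0],"fingers": 1},
    {"delta_pos": [0.343,0,-0.94],"rot": [0,0,0],"fingers": 1},
    {"delta_pos": [0.343,0,-0.94],"rot": [0,0,0],"fingers": 1},
    {"delta_pos": [0.343,0,-0.94],"rot": [0,0,0],"fingers": 1},
    {"delta_pos": [0.343,0,-0.94],"rot": [0,0,0],"fingers": 1},
    {"delta_pos": [0.343,0,-0.94],"rot": [0,0,0],"fingers": 1},
    {"delta_pos": [0.343,0,-0.94],"rot": [0,0,0],"fingers": 1},
    {"delta_pos": [0.343,0,-0.94],"rot": [0,0,0],"fingers": 1},
    {"delta_pos": [0.343,0,-0.94],"rot": [0,0,0],"fingers": 1},
    {"delta_pos": [0,0,0],"rot": [0,0,0],"fingers": 1},
    {"delta_pos": [0,0,0],"rot": [0,0,0],"fingers": 1},
  ],
)

```text
clock: 21.0
tcp_pos: [0.4837, 0.0171, 0.3046]
orientation: [-0.036, 0.963, 0.206, 0.169]
wrist_force: [-0.1, 0.2, -1.9]
finger_gap: 0.0227
```

```bash
cat > plan.py <<'E'
from h import *
from kin import R0,B0,n,dot
import kin
Rgr=Rn.from_matrix(np.column_stack([v for v in ([.8568,.3851,.3428],np.cross([.3126,.1408,-.9394],[.8568,.3851,.3428]),[.3126,.1408,-.9394])]))
pgr=np.array([.4844,.0175,.1154]); gor=np.array([.4786,.0146,.065])
rel=R0.inv()*Rgr; off=Rgr.inv().apply(gor-pgr)     # hand in gauge frame; gauge origin in tool frame
def gauge(s,R):
    Rg=R*rel.inv(); o=s["tcp_pos"]+R.apply(off); a=Rg.as_matrix()[:,2]; return o,o+.053*a,a
def target(phi,d,dot=dot,n=n):
    R=B0*Rn.from_euler("z",np.radians(phi))*rel; return dot+n*(.053+d)-R.apply(off),R
E
python3 - <<'E'
from plan import *
s,R=st(); o,tip,a=gauge(s,R); print("tip",tip,"axis",a)
q0=s["joint_pos"]
for phi in(30,45,60):
    for d in(.05,-.006):
        p,Rt=target(phi,d); k=kin.ikfull(p,Rt,[q0]+[np.array([-.7,.8,.7,1.6,.3,2])]); print(phi,d,p,k)
p,Rt=target(45,.05); print("rotvec/360",(R.inv()*Rt).as_rotvec()/2/np.pi, "trans in current tool",R.inv().apply(p-s["tcp_pos"])/.02)
pp,_=env.read_camera("side"); b=proj("side",tip)[0]; c=proj("side",o)[0]; print(b,c); x,y=b.astype(int)
cv2.imwrite("pics/held2.png",cv2.resize(pp[y-50:y+20,x-35:x+35],(560,560),interpolation=cv2.INTER_CUBIC)); print("origin",x-35,y-50)
E
```

```text
t 21.0 tcp [0.4837 0.0171 0.3046] F [-0.1207  0.2163 -1.8591] gap 0.0227 q [-0.29   -0.1513 -0.2635  1.1906  0.2247  2.4604]
x [0.8578 0.3847 0.3409] z [ 0.311   0.1397 -0.9401]
tip [0.4778 0.0141 0.2012] axis [-0.0018 -0.0009 -1.    ]
30 0.05 [ 0.6582 -0.3544  0.1878] (array([-0.7879,  0.8766,  0.8868,  1.7885,  0.4198,  2.4976]), np.float64(2.5390764083267563e-19))
30 -0.006 [ 0.6476 -0.3284  0.1394] (array([-0.7734,  0.7923,  0.6069,  1.5865,  0.4228,  2.5131]), np.float64(6.393681345073911e-28))
45 0.05 [ 0.6578 -0.3559  0.1871] (array([-0.7581,  0.8232,  0.8145,  1.7116,  0.3464,  2.7926]), np.float64(1.6273992655809414e-24))
45 -0.006 [ 0.6472 -0.3298  0.1386] (array([-0.7424,  0.748 ,  0.5552,  1.5219,  0.3487,  2.8091]), np.float64(8.518624371369485e-30))
60 0.05 [ 0.6569 -0.3573  0.1865] (array([-0.7236,  0.8079,  0.8082,  1.6908,  0.2634,  3.0803]), np.float64(9.728785327902144e-25))
60 -0.006 [ 0.6464 -0.3312  0.1381] (array([-0.7068,  0.7336,  0.5515,  1.5039,  0.2654,  3.0976]), np.float64(1.9092622250887193e-23))
rotvec/360 [ 0.0336 -0.0297  0.1428] trans in current tool [-1.7146 20.5766  5.6247]
[336.6734 179.9109] [337.2235 168.4653]
origin 301 129
```

View pics/held2.png

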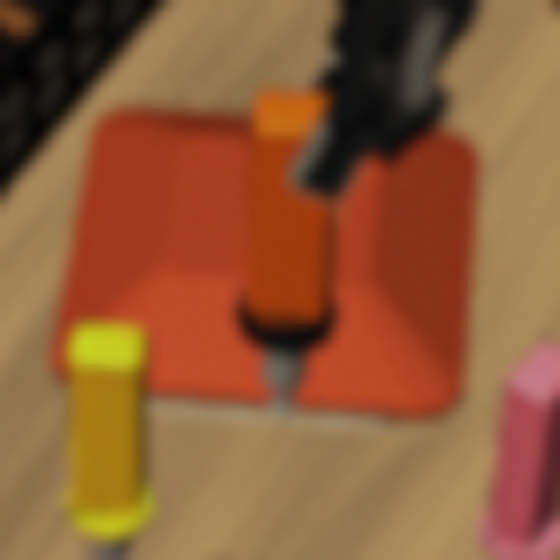

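Request:
arm_command(
  rows=[
    {"delta_pos": [0.02,0.5,0],"rot": [0,0,0],"fingers": 1},
    {"delta_pos": [0.02,1,0],"rot": [0,0,0],"fingers": 1},
    {"delta_pos": [0.02,1,0],"rot": [0,0,0],"fingers": 1},
    {"delta_pos": [0.02,1,0],"rot": [0,0,0],"fingers": 1},
    {"delta_pos": [0.02,1,0.02],"rot": [0,0,0],"fingers": 1},
    {"delta_pos": [0.02,1,0.02],"rot": [0,0,0],"fingers": 1},
    {"delta_pos": [0.02,1,0.02],"rot": [0,0,0],"fingers": 1},
    {"delta_pos": [0.02,1,0.02],"rot": [0,0,0],"fingers": 1},
    {"delta_pos": [0.02,1,0.02],"rot": [0,0,0],"fingers": 1},
    {"delta_pos": [0.02,1,0.02],"rot": [0,0,0],"fingers": 1},
    {"delta_pos": [0.02,1,0],"rot": [0,0,0],"fingers": 1},
    {"delta_pos": [0.02,1,0],"rot": [0,0,0],"fingers": 1},
    {"delta_pos": [0.1,1,0],"rot": [0,0,0],"fingers": 1},
    {"delta_pos": [-0.1,1,0.4],"rot": [0,0,0],"fingers": 1},
    {"delta_pos": [-0.34,1,0.9],"rot": [0,0,0],"fingers": 1},
    {"delta_pos": [-0.34,1,0.9],"rot": [0,0,0],"fingers": 1},
    {"delta_pos": [-0.34,1,0.9],"rot": [0,0,0],"fingers": 1},
    {"delta_pos": [-0.34,1,0.9],"rot": [0,0,0],"fingers": 1},
    {"delta_pos": [-0.34,1,0.9],"rot": [0,0,0],"fingers": 1},
    {"delta_pos": [-0.2,1,0.6],"rot": [0,0,0],"fingers": 1},
  ],
)

```text
clock: 23.05
tcp_pos: [0.65, -0.3367, 0.185]
orientation: [-0.038, 0.963, 0.206, 0.169]
wrist_force: [-1.4, 0.6, -1.8]
finger_gap: 0.0227
```

```bash
python3 - <<'E'
from plan import *
s,R=st(); p,Rt=target(30,.05); print("rotvec/360",(R.inv()*Rt).as_rotvec()/2/np.pi, "norm deg",np.degrees((R.inv()*Rt).magnitude())); go(p,R,s["tcp_pos"])
# clip check along the rotation
k=Rn.concatenate([R,Rt]); from scipy.spatial.transform import Slerp
sl=Slerp([0,1],k); q=s["joint_pos"]
for u in np.linspace(.2,1,5):
    pp=s["tcp_pos"]*(1-u)+p*u; r=kin.ikfull(pp,sl(u),[q]); q=r[0]; print(u,q,r[1],"tip",pp+sl(u).apply(off)+.053*(sl(u)*rel.inv()).as_matrix()[:,2])
E
```

```text
t 23.05 tcp [ 0.65   -0.3367  0.185 ] F [-1.4272  0.5573 -1.7507] gap 0.0227 q [-0.733   0.4679  0.195   1.1553  0.3178  2.0102]
x [0.8583 0.3841 0.3404] z [ 0.3094  0.1419 -0.9403]
rotvec/360 [ 0.049  -0.0184  0.1052] norm deg 42.29432908117428
tool-frame delta/0.02: [ 0.0561  0.974  -0.1332]
0.2 [-0.7393  0.5393  0.3173  1.2771  0.3271  2.114 ] 3.000090364674156e-20 tip [ 0.6392 -0.3333  0.0829]
0.4 [-0.7484  0.6152  0.4454  1.4001  0.3427  2.2143] 1.3698956318111124e-18 tip [ 0.6355 -0.3267  0.0855]
0.6000000000000001 [-0.7597  0.6959  0.5805  1.525   0.3637  2.3115] 9.909248482403558e-30 tip [ 0.6332 -0.3199  0.0892]
0.8 [-0.773   0.7821  0.7255  1.6533  0.3897  2.4058] 1.9322754905875465e-24 tip [ 0.6321 -0.313   0.094 ]
1.0 [-0.7879  0.8766  0.8868  1.7885  0.4198  2.4976] 8.544321688660285e-18 tip [ 0.6324 -0.3063  0.0998]
```

Request:
arm_command(
  rows=[
    {"delta_pos": [0.05,0.7,-0.1],"rot": [0,0,0],"fingers": 1},
    {"delta_pos": [0,0.27,0],"rot": [0.004,-0.0015,0.0087],"fingers": 1},
    {"delta_pos": [0,0,0],"rot": [0.008,-0.003,0.0173],"fingers": 1},
    {"delta_pos": [0,0,0],"rot": [0.008,-0.003,0.0173],"fingers": 1},
    {"delta_pos": [0,0,0],"rot": [0.008,-0.003,0.0173],"fingers": 1},
    {"delta_pos": [0,0,0],"rot": [0.008,-0.003,0.0173],"fingers": 1},
    {"delta_pos": [0,0,0],"rot": [0.008,-0.003,0.0173],"fingers": 1},
    {"delta_pos": [0,0,0],"rot": [0.005,-0.0019,0.01],"fingers": 1},
    {"delta_pos": [0,0,0],"rot": [0,0,0],"fingers": 1},
    {"delta_pos": [0,0,0],"rot": [0,0,0],"fingers": 1},
    {"delta_pos": [0,0,0],"rot": [0,0,0],"fingers": 1},
  ],
)

```text
clock: 24.15
tcp_pos: [0.6589, -0.3532, 0.1903]
orientation: [-0.222, 0.969, -0.09, 0.062]
wrist_force: [0.5, -0.4, -1.6]
finger_gap: 0.0225
```

```bash
python3 - <<'E'
from plan import *
s,R=st(); o,tip,a=gauge(s,R); print("tip",tip,"axis err",np.degrees(np.arccos(-a@n)),"tip-dot in n:",(tip-dot)@n,"lateral",(tip-dot)-((tip-dot)@n)*n)
for d in(.02,0,-.006):
    p,Rt=target(30,d); print(d,"rot",(R.inv()*Rt).as_rotvec()/2/np.pi); go(p,R,s["tcp_pos"])
out=[]
for c in("top","side"):
    im,_=env.read_camera(c); np.savez(f"b2_{c}.npz",p=im); b=proj(c,tip)[0]; print(c,"tip",b,"org",proj(c,o)[0],"dot",proj(c,dot)[0]); x,y=b.astype(int); print("crop origin",x-25,y-25)
    out.append(cv2.resize(im[y-25:y+25,x-25:x+25],(400,400),interpolation=cv2.INTER_CUBIC))
    u=pix(mask(im,(100,60,20),(165,255,255),(x-25,y-25,x+25,y+25))); print("blue",len(u),u.mean(0) if len(u) else 0)
cv2.imwrite("pics/b2.png",np.hstack(out)); favg(6)
E
```

```text
t 24.15 tcp [ 0.6589 -0.3532  0.1903] F [ 0.4672 -0.4446 -1.5861] gap 0.0225 q [-0.7866  0.8696  0.88    1.7836  0.4213  2.4976]
x [ 0.976  -0.2026  0.0797] z [ 0.1599  0.4187 -0.8939]
tip [ 0.6335 -0.3053  0.1021] axis err nan tip-dot in n: 0.05176208843955711 lateral [0.0007 0.0018 0.0008]
0.02 rot [ 0.0002 -0.0006  0.0005]
tool-frame delta/0.02: [-0.5526  0.1107  1.4901]
0 rot [ 0.0002 -0.0006  0.0005]
tool-frame delta/0.02: [-0.8992  0.1084  2.4282]
-0.006 rot [ 0.0002 -0.0006  0.0005]
tool-frame delta/0.02: [-1.0031  0.1077  2.7096]
top tip [399.071  169.9824] org [408.2558 164.2799] dot [390.977  175.5294]
crop origin 374 144
blue 18 [391.2778 175.8333]
side tip [337.3571 131.698 ] org [338.3786 118.4103] dot [336.7605 144.3356]
crop origin 312 106
blue 18 [328.7778 111.    ]
F mean [ 0.0561 -0.1079 -1.8872] sem [0.1182 0.3093 0.0946]<stdin>:2: RuntimeWarning: invalid value encountered in arccos
```

View pics/b2.png

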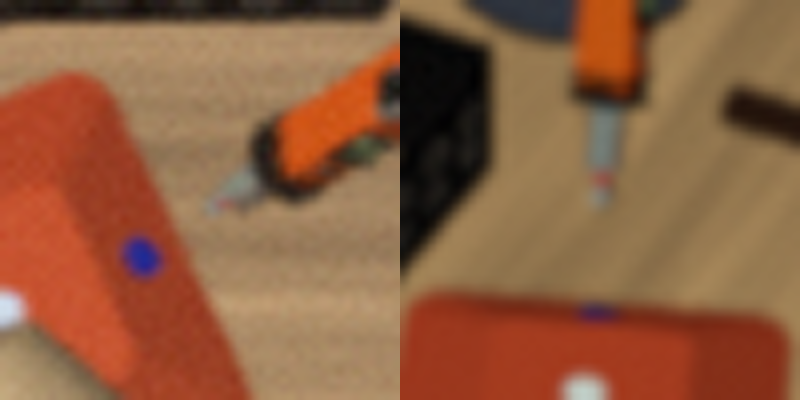

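Both views agree with the model to within about a pixel: tip at about (400,170) top and (337,131) side, dot at (391,176) top and (337,145) side. I'll approach to about 6 mm off the wall and check the alignment once more there.

Request:
arm_command(
  rows=[
    {"delta_pos": [-0.2,0.05,0.4],"rot": [0.0002,-0.0006,0.0005],"fingers": 1},
    {"delta_pos": [-0.25,0.06,0.7],"rot": [0,0,0],"fingers": 1},
    {"delta_pos": [-0.2,0,0.55],"rot": [0,0,0],"fingers": 1},
    {"delta_pos": [-0.15,0,0.4],"rot": [0,0,0],"fingers": 1},
    {"delta_pos": [0,0,0.1],"rot": [0,0,0],"fingers": 1},
    {"delta_pos": [0,0,0],"rot": [0,0,0],"fingers": 1},
    {"delta_pos": [0,0,0],"rot": [0,0,0],"fingers": 1},
    {"delta_pos": [0,0,0],"rot": [0,0,0],"fingers": 1},
  ],
)

```text
clock: 25.35
tcp_pos: [0.6498, -0.3341, 0.1503]
orientation: [-0.223, 0.969, -0.092, 0.06]
wrist_force: [-0.5, 0.4, -2.0]
finger_gap: 0.023
```

```bash
python3 - <<'E'
from plan import *
s,R=st(); o,tip,a=gauge(s,R); print("tip",tip,"axis",np.degrees(np.linalg.norm(np.cross(a,n))),"tip-dot in n:",(tip-dot)@n,"lateral",(tip-dot)-((tip-dot)@n)*n)
for d in(0,-.006):
    p,Rt=target(30,d); print(d,"rot",(R.inv()*Rt).as_rotvec()/2/np.pi); go(p,R,s["tcp_pos"])
out=[]
for c in("top","side"):
    im,_=env.read_camera(c); b=proj(c,tip)[0]; print(c,"tip",b,"org",proj(c,o)[0],"dot",proj(c,dot)[0]); x,y=b.astype(int); print("crop origin",x-20,y-20)
    out.append(cv2.resize(im[y-20:y+20,x-20:x+20],(400,400),interpolation=cv2.INTER_CUBIC))
cv2.imwrite("pics/b3.png",np.hstack(out)); favg(12)
E
```

```text
t 25.35 tcp [ 0.6498 -0.3341  0.1503] F [-0.4627  0.3561 -1.9879] gap 0.023 q [-0.777   0.8056  0.6585  1.6258  0.4223  2.5107]
x [ 0.9759 -0.205   0.0747] z [ 0.1568  0.4206 -0.8936]
tip [ 0.6241 -0.286   0.0622] axis 0.03428225883115449 tip-dot in n: 0.006533596824207507 lateral [-0.0001  0.0001  0.0001]
0 rot [ 0.     -0.0001 -0.0002]
tool-frame delta/0.02: [-0.1039  0.0023  0.3098]
-0.006 rot [ 0.     -0.0001 -0.0002]
tool-frame delta/0.02: [-0.2069  0.0025  0.5916]
top tip [392.0144 174.8983] org [400.8227 169.4298] dot [390.977  175.5294]
crop origin 372 154
side tip [336.8945 142.7582] org [337.8792 129.7317] dot [336.7605 144.3356]
crop origin 316 122
F mean [ 0.083   0.1733 -1.9198] sem [0.149  0.1405 0.1281]
```

View pics/b3.png

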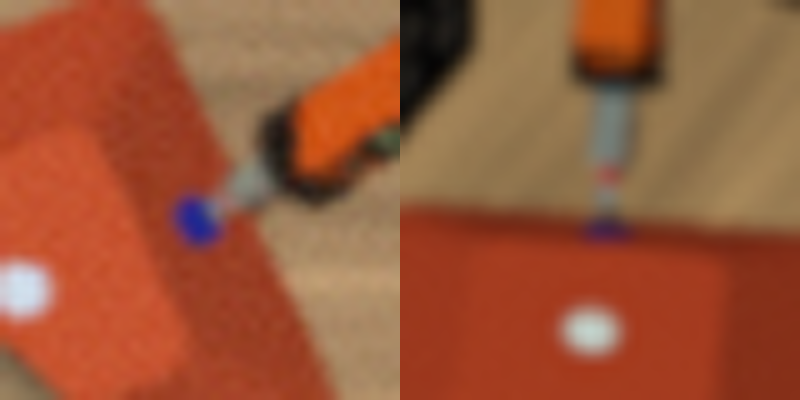

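Just off contact, the tip (about (393,175) top) is heading onto the dot's centre, and the side view shows it on the dot with the red band visible. I'll press gently along the axis.

Request:
arm_command(
  rows=[
    {"delta_pos": [-0.05,0,0.15],"rot": [0,-0.0001,-0.0002],"fingers": 1},
    {"delta_pos": [-0.05,0,0.15],"rot": [0,0,0],"fingers": 1},
    {"delta_pos": [-0.035,0,0.1],"rot": [0,0,0],"fingers": 1},
    {"delta_pos": [-0.035,0,0.1],"rot": [0,0,0],"fingers": 1},
    {"delta_pos": [-0.03,0,0.08],"rot": [0,0,0],"fingers": 1},
    {"delta_pos": [0,0,0],"rot": [0,0,0],"fingers": 1},
    {"delta_pos": [0,0,0],"rot": [0,0,0],"fingers": 1},
    {"delta_pos": [0,0,0],"rot": [0,0,0],"fingers": 1},
  ],
)

```text
clock: 26.85
tcp_pos: [0.6475, -0.3281, 0.1394]
orientation: [-0.223, 0.969, -0.091, 0.059]
wrist_force: [-0.3, -0.9, 0.8]
finger_gap: 0.0227
```

```bash
cat > chk.py <<'E'
from plan import *
s,R=st(); o,tip,a=gauge(s,R); print("axis",np.degrees(np.linalg.norm(np.cross(a,n))),"tip-dot in n:",(tip-dot)@n,"lateral",(tip-dot)-((tip-dot)@n)*n)
p,Rt=target(30,-.006); go(p,R,s["tcp_pos"])
F=[]
for i in range(12): env.read_camera("side"); F.append(env.get_state()["wrist_force"])
F=np.array(F); print("F",F.mean(0),"F.n",(F@n).mean(),"sem",(F@n).std()/12**.5)
E
python3 chk.py
```

```text
t 26.85 tcp [ 0.6475 -0.3281  0.1394] F [-0.2771 -0.9026  0.7776] gap 0.0227 q [-0.7733  0.7924  0.607   1.5871  0.4227  2.5132]
x [ 0.9762 -0.2037  0.0742] z [ 0.1558  0.4212 -0.8935]
axis 0.03413088301186366 tip-dot in n: -0.006105099112570332 lateral [-0.0001  0.0002  0.0001]
tool-frame delta/0.02: [ 0.0076  0.0087 -0.0031]
F [ 0.3087 -1.2189  0.6722] F.n 1.2063399988471548 sem 0.13144185909423706
```

Request:
arm_command(
  rows=[
    {"delta_pos": [-0.007,0,0.019],"rot": [0,0,0],"fingers": 1},
    {"delta_pos": [0,0,0],"rot": [0,0,0],"fingers": 1},
    {"delta_pos": [0,0,0],"rot": [0,0,0],"fingers": 1},
    {"delta_pos": [0,0,0],"rot": [0,0,0],"fingers": 1},
    {"delta_pos": [0,0,0],"rot": [0,0,0],"fingers": 1},
    {"delta_pos": [0,0,0],"rot": [0,0,0],"fingers": 1},
    {"delta_pos": [0,0,0],"rot": [0,0,0],"fingers": 1},
    {"delta_pos": [0,0,0],"rot": [0,0,0],"fingers": 1},
    {"delta_pos": [0,0,0],"rot": [0,0,0],"fingers": 1},
    {"delta_pos": [0,0,0],"rot": [0,0,0],"fingers": 1},
    {"delta_pos": [0,0,0],"rot": [0,0,0],"fingers": 1},
    {"delta_pos": [0,0,0],"rot": [0,0,0],"fingers": 1},
    {"delta_pos": [0,0,0],"rot": [0,0,0],"fingers": 1},
  ],
)

```text
clock: 28.75
tcp_pos: [0.6473, -0.3278, 0.1387]
orientation: [-0.223, 0.969, -0.091, 0.059]
wrist_force: [0.6, -1.9, 1.6]
finger_gap: 0.0226
```

```bash
python3 chk.py
```

```text
t 28.75 tcp [ 0.6473 -0.3278  0.1387] F [ 0.6274 -1.8843  1.5646] gap 0.0226 q [-0.7731  0.7922  0.605   1.5858  0.4226  2.5133]
x [ 0.9763 -0.2036  0.0736] z [ 0.1553  0.4215 -0.8934]
axis 0.07012523055801599 tip-dot in n: -0.006906420955907127 lateral [-0.0002  0.0002  0.0002]
tool-frame delta/0.02: [ 0.0237  0.0074 -0.0401]
F [ 0.3296 -1.4576  0.5955] F.n 1.254914176482831 sem 0.16562225913143727
```

Geometry says 6.9 mm and force says about 5.3 mm, so I'll check the red band numerically along the projected axis.

```bash
python3 - <<'E'
from plan import *
s,R=st(); o,tip,a=gauge(s,R); L=np.arange(.026,.054,.002)
for c in("side","top"):
    im=np.mean([env.read_camera(c)[0].astype(float) for _ in range(6)],0).astype(np.float32)
    b0=np.load(f"b2_{c}.npz")["p"].astype(np.float32)
    def prof(im,org,ax):
        uv=proj(c,org+L[:,None]*ax).astype(np.float32); v=cv2.remap(im,uv[None,:,0].copy(),uv[None,:,1].copy(),cv2.INTER_LINEAR)[0]; return v[:,2]-v[:,1:2].ravel()
    o2=np.array([.6335,-.3053,.1021])+.053*n
    print(c,"L mm",(L*1000).astype(int)); print(" R-G before",prof(b0,o2,-n).round()); print(" R-G now   ",prof(im,o,a).round())
E
```

```text
t 29.35 tcp [ 0.6473 -0.3278  0.1387] F [ 1.0974 -0.8274  0.9543] gap 0.0228 q [-0.7731  0.7922  0.605   1.5858  0.4226  2.5133]
x [ 0.9763 -0.2036  0.0736] z [ 0.1553  0.4215 -0.8934]
side L mm [26 27 29 31 33 35 37 39 41 43 45 47 49 51]
 R-G before [ 0.  4.  8. 19. 30. 39. 47. 40. 31. 23. 15. 15. 17. 20.]
 R-G now    [ 1.  1.  2.  3.  5.  8.  9. 10. 12. 14. 24. 37. 55. 75.]
top L mm [26 27 29 31 33 35 37 39 41 43 45 47 49 51]
 R-G before [ 0.  1.  2.  7. 12. 19. 25. 30. 32. 27. 19. 14. 17. 20.]
 R-G now    [ 1.  1.  0. -0. -1. -1. -2. -4. -4. -4. -2.  6. 15. 27.]
```

The band has gone in the profiles from both views: the red peak of 47/32 has dropped to about 10/0. The tip is steady on the dot, so I'll hand in.

```bash
python3 -c "
from workcell import env
print(env.hand_in())"
```

```text
the job is handed in; nothing more can be done
None
```

I read the white dot first, then the blue dot, and handed in at about 29.7 s of the 48 s with the gauge still pressed on the blue dot. The hand-in gives no verdict.

- **White dot:** held steady for over 1.5 s. Plunger depth was about 6.2 mm by geometry and about 5.5 mm by force (3.05 N).
- **Regrip between readings:** my first attempt at the sloping wall failed. With the hand in line with the gauge, joint 3 reached its end of range: it read 1.2647 against the listed 1.26, so check that against the joint-range rule. I put the gauge back in its stand, regripped it with the hand pitched 20°, and went on to the blue dot.
- **Blue dot:** held for more than 2 s. By the model, the gauge was within 0.1° of square and the tip within 0.5 mm of the estimated dot centre; the dot's position is itself only good to about 1–2 mm.
- **Checks that disagreed:** at the blue dot the depth came out at about 6.9 mm by geometry but only about 5.3 mm by force (about 2.95 N). The force readings were noisy, and did not rise clearly when I pressed about 0.8 mm deeper. The red band had gone from the pixel profiles of both cameras, which fits about halfway in.

I didn't take a final picture of the other objects; no contact with them or the dish showed in the forces. I viewed 12 pictures, two over the budget.

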